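# Check a carving blank with a bridge height gauge

### The job

Check the height of the rectangular wooden block with the bridge gauge: pick the gauge up, lower it gently so that it stands astride the middle of the block with both legs on the bench and its sprung foot resting on the block's top, and let go, leaving it standing there. Do not shift the block, and do not drop the gauge.

Things in the scene. Friction and masses are not known exactly. Their poses are not given: they have to be found in the camera images.
- gauge: Aluminium arch, 0.6 kg, loose. Origin midway between its two legs at their undersides (z = 0 on the bench); z up, y from leg to leg. Legs 34 (x) by 12 by 62 mm high, 96 mm apart inside, 120 outside; beam z 62 to 76. Grip: the column on mid-beam, 34 (x) by 28 (y) mm, z 76 to 142; pinch near its top, across y. Its +x side has a pointer in a slot. A 20 mm round steel foot hangs under mid-beam.
- foot (a joint): The gauge's reading, m: upward slide of its foot. 0 = hanging free at the lower stop, foot's underside 4 mm above the level of the legs' undersides; up to 0.050. A spring pushes it down: 0.75 N at 0, plus 25 N per m, well below the gauge's weight, so the gauge stands on its legs by itself. Astride the 40 mm block, legs on the bench, it reads 0.036.
- block: Plain pale wooden block, 100 long (x) by 45 wide (y) by 40 mm high, 0.13 kg, loose. Origin: centre of its underside; z up. Shorter and taller than the flat strip (150 x 28 x 14) and round rod (26 thick, 150 long) lying beside it in any order; a 40 mm cube offcut lies beyond. The gauge fits over it only crosswise (gauge y along block y, either way round), 25 mm to spare each side.
Mind the look-alikes: they are no part of the job. Of the things like the gauge, leave any that is blue, green or yellow; of the rest the larger one is meant.

How it is judged:
On the way:
1. the gauge is lifted clear of the bench (height (world z) of gauge above 0.03 m), for 0.1 s.
At the end, for the whole second after the job is handed in: Gauge still, upright (0.1 rad), legs on the bench (origin below 5 mm), within 35 mm (lengthwise) and 22 mm (crosswise) of the block's middle, foot pressing the block (over 0.2 N) and reading 0.032 to 0.040; block flat on the bench (0.1 rad, origin below 5 mm), within 20 mm of its start (height (world z) of each of gauge, block below 0.005 m and angle between each of gauge, block's own z axis and vertical below 0.1 rad and value of joint foot between 0.032 and 0.04 m and x of gauge in the frame of block between -0.035 and 0.035 m and y of gauge in the frame of block between -0.022 and 0.022 m and contact force between gauge and block above 0.2 N and distance of block from where it was at the start of the episode below 0.02 m and linear speed of gauge below 0.02 m/s); the robot touches nothing.
It fails at once if the block is shifted by more than 20 mm (distance of block from where it was at the start of the episode above 0.02 m).
It fails at once if the gauge is dropped (falls free of the fingers faster than 0.5 m/s) (contact force between the fingers and gauge below 0.05 N and linear speed of gauge above 0.5 m/s).
It also fails if it takes over 35 s, if anything falls off the work surface, if the arm or the gripper's body presses on something with over 40 N, if the wrist force passes 120 N, or if a joint passes its speed limit or range.

### The arm

A 7-joint arm with a two-finger parallel gripper is mounted at the origin on the work surface. World frame = base frame: x ahead of the robot, y to its left, z up, the work surface at z = 0. Lengths are in m, angles in rad, forces in N, time in s.
With the tool pointing down it reaches from about 0.425 to 0.95 m from the base axis. Payload 4.7 kg.
Tool frame: the origin (TCP) lies on the centre line of the jaws, within the pads' length; the fingertips stand 25 mm ahead of it and the grasp point (between the pads) lies 6 mm ahead of it (r.finger_overhang is the distance from the TCP to the fingertips, in m); z points along the fingers, y is the direction in which the jaws open and shut (so a half turn about z gives the same grasp; the last joint's range is limited). The gripper opens to 85 mm and grips with 20 to 120 N. Pads are 22 mm wide; open, the fingers measure 114 mm over their backs; the gripper's body (76 mm by 85 mm) begins 54 mm behind the grasp point. The pads swing forward as they close: fully open they stand 13 mm farther back than shut.
Start: joints at [1.226, 0.469, -0.049, 1.532, 0.024, 1.141, -0.082], TCP at [0.21, -0.642, 0.256] pointing down, gripper open.
Joint ranges: [-2.59, 2.59], [-0.33, 1.99], [-1.39, 1.29], [0.1, 2.45], [-1.04, 4.18], [0.21, 1.99], [-2.66, 2.66]. Speed limits (rad/s): [2.57, 2.57, 3.14, 3.14, 3.14, 3.14, 3.14].

### API

Orientations are given as [roll, pitch, yaw] about the fixed x, y, z axes, in that order (R = Rz(yaw) Ry(pitch) Rx(roll)).
In Python, from rig import r gives the robot as it stands.
- The arm moves only by the tool move_arm, never from a script. Its argument "steps" is one flat list of numbers, 7 for each row, row after row: the opening, from -1 (shut) to 1 (fully open), then the shift along the tool's x, y, z in m, then the turn, a rotation vector about the tool's x, y, z in degrees. In form: [hand, tx, ty, tz, rx, ry, rz, hand, tx, ty, tz, rx, ry, rz, ...]. A call has 1 to 8 rows; each row is the pose to reach, as a shift and turn from the pose measured when the call began, along the tool's axes at that moment; what a row does not reach only later rows make up. A row lasts 1/8 s, in which the tool goes at most 62.5 mm and 10.7 degrees, less where a joint would pass 70% of its speed; a pose out of reach is approached as far as the arm can. A call with a gripper value outside its range is refused whole. The fingers move at their own pace and stop on an object; "force" is the grip in N (left out, the last holds). Time passes only in rows, so rows that repeat a pose let the fingers close. It gives the time, the measured TCP pose, the force and the opening at its end, in the units of the state.
- r.get_state(): the state, without advancing time (a new reading comes with each control period).
- r.get_image(name): name is "side" or "top"; returns (picture, depth): 420x560x3 uint8, red, green, blue; 420x560 float32, m along the optical axis (not along the pixel's ray), 0 where there is no reading.
- r.camera_model(name): a dict with "vertical_fov" (degrees; the focal length in pixels is half the picture's height over the tangent of half this angle, whatever the lens; pixels are square), "cx", "cy" (the principal point, pixels), "rvec" (rotation vector, rad) and "tvec" (3), from world to camera coordinates, as OpenCV has them. Camera axes: x right, y down, z forward; pixel columns grow to the right and rows downward; lengths in m; the calibration is good to about 2 mm. A picture is of the moment at which its call begins. camera_model takes no time and is no camera call.
- r.job_done(): hands the job in, once; it reports no verdict.
The state is a dict: "clock": time; "joint_pos": joint angles; "dq": joint speeds; "tau": joint torques, N m; "tool_pos": TCP position; "tool_rot": TCP orientation; "contact_force": force on the tool from outside, world axes, zero at the start; "torque": the same for the moment, N m; "opening": finger opening in m.
Only numpy, scipy, OpenCV 4.12 (cv2) and the standard library are available. Lean on these libraries where they do the work, as an engineer would, in place of code of your own. Each camera call takes 0.05 s, during which the arm holds its last target.

## Working session

There is one attempt and no reset: what is moved stays moved. The work goes in short steps, Python scripts to look and compute and a tool call to move; the robot and the scene stay as the last step left them, time stands still between calls to the robot, and variables do not carry over. Pictures are saved under pics/ and viewed, and the job is handed in when it is done.

Besides the shell and the picture viewer there is one more tool, called after "Emit:" by a JSON object that holds its "api" and its "payload". move_arm: Moves the arm, as the interface text tells. Its arguments: {"type":"object","properties":{"steps":{"type":"array"},"force":{"type":"number"}},"required":["steps"]}

```bash
mkdir -p pics; ls; cat > h.py <<'E'
import numpy as np, cv2
from rig import r
def cam(n):
    m=r.camera_model(n); f=210/np.tan(np.radians(m['vertical_fov'])/2)
    R=cv2.Rodrigues(np.array(m['rvec'],float))[0]; t=np.array(m['tvec'],float).ravel()
    return m,f,R,t
def ray(n,u,v):
    m,f,R,t=cam(n); d=R.T@np.array([(u-m['cx'])/f,(v-m['cy'])/f,1]); return -R.T@t,d
def plane(n,u,v,z):
    o,d=ray(n,u,v); return o+d*(z-o[2])/d[2]
def proj(n,p):
    m,f,R,t=cam(n); c=R@np.array(p,float)+t; return c[0]/c[2]*f+m['cx'],c[1]/c[2]*f+m['cy']
def cloud(n,dep):
    m,f,R,t=cam(n); v,u=np.mgrid[0:420,0:560]; z=dep
    c=np.stack([(u-m['cx'])/f*z,(v-m['cy'])/f*z,z],-1)
    return (c-t)@R
E
python3 - <<'E'
from h import *
for n in('side','top'):
    im,d=r.get_image(n); np.savez(f'{n}0.npz',im=im,d=d); cv2.imwrite(f'pics/{n}0.png',im[:,:,::-1]); print(r.camera_model(n), -cam(n)[2].T@cam(n)[3])
print(r.get_state(), r.finger_overhang)
E
```

```text
pics
{'vertical_fov': 46.84523459991193, 'cx': 279.1719226726022, 'cy': 215.86619736729278, 'rvec': array([ 0.57956737, -2.65564911,  1.19626381]), 'tvec': array([0.41674088, 0.13205167, 1.07032867])} [0.08503864 0.82325378 0.80730151]
{'vertical_fov': 47.81869886978559, 'cx': 273.0528430996868, 'cy': 209.83798240194864, 'rvec': array([ 2.18789113, -2.12892598,  0.15498463]), 'tvec': array([0.05083518, 0.44946813, 1.2655505 ])} [0.2775997  0.07576534 1.31279165]
{'clock': 0.1, 'joint_pos': array([ 1.22609335,  0.46937738, -0.04859381,  1.53356892,  0.0240796 ,
        1.14099184, -0.08228386]), 'dq': array([ 0.0009757 , -0.00214295, -0.00034471, -0.00271486,  0.00063192,
        0.00026422,  0.00046203]), 'tau': array([ 9.25370950e-04, -5.11518824e+01, -4.68946912e-02, -2.38393199e+01,
        1.07448184e-02,  4.36426009e-03, -2.38905216e-05]), 'tool_pos': array([ 0.20951259, -0.64116023,  0.25535747]), 'tool_rot': array([-3.13983223e+00,  4.26687904e-05,  3.15838513e-01]), 'contact_force': array([0.16953456, 0.14923195, 0.013342  ]), 'torque': array([ 0.02321662,  0.03915514, -0.03656527]), 'opening': 0.08569135750619873} 0.025
```

View pics/side0.png

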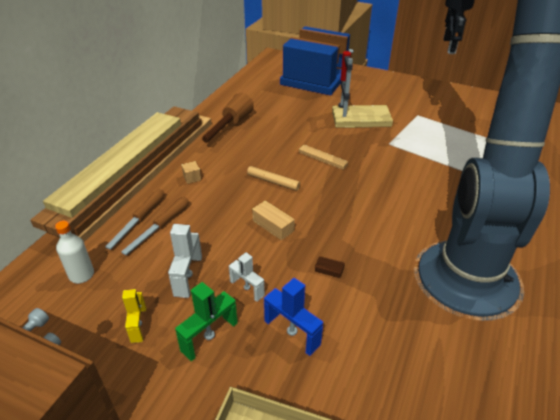

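View pics/top0.png

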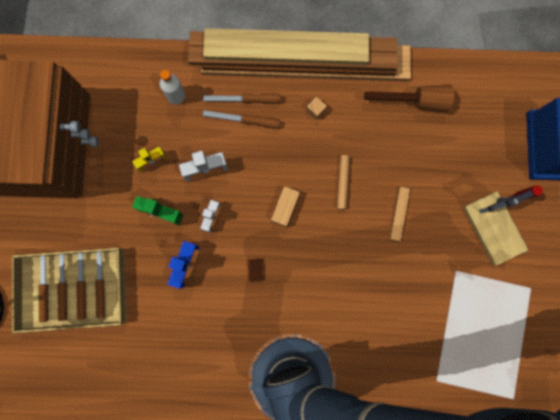

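Gauge-like things in the top view: yellow (148,158), green (157,210), blue (183,265), small white (210,215) and large white (203,165). The large white one fits, since it is uncoloured and larger. For the block, the thick short piece at top (286,206) fits, and the sticks at (344,180) and (400,213) are the rod and strip. I'll confirm both in an enlarged crop and measure them.

```bash
python3 - <<'E'
from h import *
a=np.load('top0.npz');b=np.load('side0.npz')
A=cv2.resize(a['im'][130:250,165:325],None,fx=4,fy=4,interpolation=2)
B=cv2.resize(b['im'][190:310,150:310],None,fx=4,fy=4,interpolation=2)
cv2.imwrite('pics/cropA.png',A[:,:,::-1]);cv2.imwrite('pics/cropB.png',B[:,:,::-1])
for n,q,rois in(('top',a,{'gauge':(172,143,235,185),'small':(198,196,222,235),'block':(265,180,305,230)}),('side',b,{'gauge':(165,220,205,300),'block':(245,198,300,242)})):
    P=cloud(n,q['d'])
    for k,(x0,y0,x1,y1) in rois.items():
        im=q['im'][y0:y1,x0:x1]; p=P[y0:y1,x0:x1]
        hsv=cv2.cvtColor(im,cv2.COLOR_RGB2HSV)
        m=(hsv[...,1]<60)&(hsv[...,2]>110) if k!='block' else p[...,2]>0.015
        m&=(q['d'][y0:y1,x0:x1]>0)
        w=p[m]; z=w[:,2]
        print(n,k,len(w),'z pct',np.percentile(z,[1,10,30,50,70,90,99]).round(4))
        for lo,hi in ((.03,.045),(.055,.09),(.125,.16)):
            s=w[(z>lo)&(z<hi)]
            if len(s)>15:
                (c,sz,an)=cv2.minAreaRect(s[:,:2].astype(np.float32)*1000); print('  ',lo,len(s),s.mean(0).round(4),np.round(c,1),np.round(sz,1),round(an,1))
E
```

```text
top gauge 599 z pct [-0.0015  0.0717  0.0748  0.0765  0.0796  0.142   0.1456]
   0.055 422 [0.5597 0.2558 0.0754] [561.1 255.4] [ 36.  119.6] 18.0
   0.125 154 [0.5598 0.2549 0.1411] [561.2 255.3] [35.  28.1] 16.8
top small 300 z pct [-0.0022  0.0364  0.0502  0.052   0.0554  0.0959  0.0993]
   0.055 27 [0.4211 0.2339 0.0622] [425.9 232.4] [20.6 78.5] 71.3
top block 609 z pct [0.0267 0.0356 0.038  0.0395 0.0407 0.0426 0.0445]
   0.03 597 [0.4593 0.0302 0.0393] [459.9  30.2] [ 45.  100.3] 69.8
side gauge 1266 z pct [-0.0003  0.0214  0.0715  0.0765  0.1025  0.141   0.1439]
   0.03 69 [0.5414 0.3136 0.0374] [542.  312.9] [33.1  7. ] 14.3
   0.055 522 [0.5502 0.2842 0.0748] [562.7 259.5] [ 39.6 120.2] 18.9
   0.125 245 [0.5585 0.2621 0.1388] [560.  258.2] [33.9 30.4] 18.6
side block 815 z pct [0.016  0.0218 0.035  0.0389 0.0401 0.0414 0.0428]
   0.03 629 [0.4573 0.0363 0.039 ] [459.7  32.9] [ 47.5 103.4] 70.0
```

View pics/cropA.png

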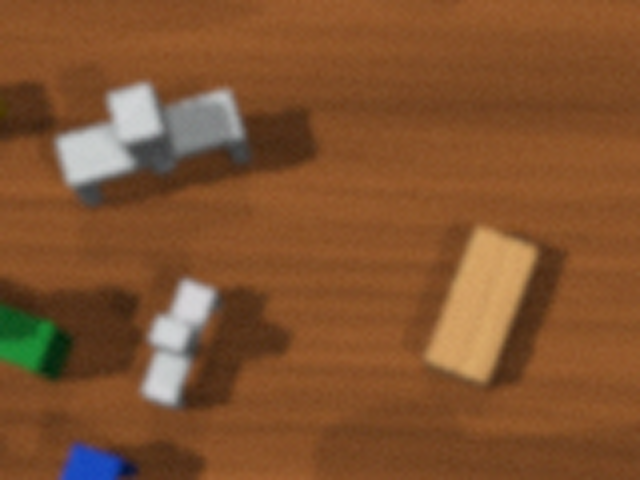

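View pics/cropB.png

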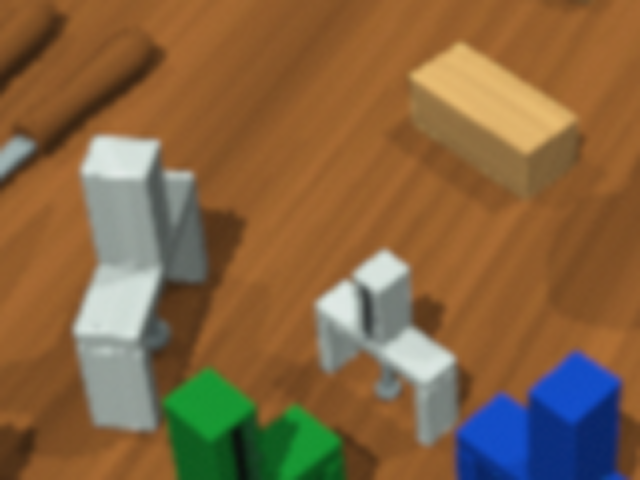

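The crops confirm the large white gauge (column at crop A (135,112)) and the block (crop A (482,305)). Both views give gauge ≈ (0.561, 0.2567), y axis at 108°. Block ≈ (0.460, 0.0315), y axis at 70°. Heights measure 0.142 and 0.040, which matches the text.

```bash
cat >> h.py <<'E'
from scipy.spatial.transform import Rotation as Ro
def go(p,yawdeg=None):
    s=r.get_state(); R=Ro.from_euler('xyz',s['tool_rot']).as_matrix()
    print('shift mm',(R.T@(np.array(p)-s['tool_pos'])*1000).round(1), 'pos',s['tool_pos'].round(4),'rot',np.degrees(s['tool_rot']).round(2),'t',s['clock'])
    if yawdeg is not None:
        T=Ro.from_euler('xyz',[180,0,yawdeg],degrees=True).as_matrix()
        print('turn deg',np.degrees(Ro.from_matrix(R.T@T).as_rotvec()).round(2))
    print('q',s['joint_pos'].round(2),'F',s['contact_force'].round(2),'open',s['opening'])
E
python3 -c "
from h import *
go([.5,-.35,.26],18)"
```

```text
shift mm [ 366.6 -186.5   -4.3] pos [ 0.2095 -0.6412  0.2554] rot [-179.9    0.    18.1] t 0.1
turn deg [-0.1  0.   0.1]
q [ 1.23  0.47 -0.05  1.53  0.02  1.14 -0.08] F [0.17 0.15 0.01] open 0.08569135750619873
```

Emit:
{"api": "move_arm", "payload": {"steps": [1, 0.046, -0.023, -0.001, 0, 0, 0, 1, 0.092, -0.046, -0.001, 0, 0, 0, 1, 0.138, -0.07, -0.002, 0, 0, 0, 1, 0.184, -0.093, -0.003, 0, 0, 0, 1, 0.23, -0.117, -0.004, 0, 0, 0, 1, 0.276, -0.14, -0.004, 0, 0, 0, 1, 0.322, -0.163, -0.004, 0, 0, 0, 1, 0.367, -0.187, -0.004, 0, 0, 0], "force": 60}}

```text
clock: 1.1
tool_pos: [0.5011, -0.3481, 0.2593]
tool_rot: [-3.139, 0.0, 0.316]
contact_force: [0.6, -0.3, -0.3]
opening: 0.0853
```

```bash
python3 -c "
from h import *
go([.6,.02,.26],18)"
```

```text
shift mm [ 2.083e+02 -3.192e+02 -1.000e-01] pos [ 0.5011 -0.3481  0.2593] rot [-1.7987e+02  3.0000e-02  1.8090e+01] t 1.1
turn deg [-0.13  0.03  0.09]
q [ 0.68  0.37 -0.19  1.68  0.07  1.1  -0.78] F [ 0.56 -0.27 -0.27] open 0.0853460074096396
```

Emit:
{"api": "move_arm", "payload": {"steps": [1, 0.026, -0.04, 0, 0, 0, 0, 1, 0.052, -0.08, 0, 0, 0, 0, 1, 0.078, -0.12, 0, 0, 0, 0, 1, 0.104, -0.16, 0, 0, 0, 0, 1, 0.13, -0.2, 0, 0, 0, 0, 1, 0.156, -0.24, 0, 0, 0, 0, 1, 0.182, -0.28, 0, 0, 0, 0, 1, 0.208, -0.319, 0, 0, 0, 0]}}

```text
clock: 2.1
tool_pos: [0.5997, 0.0212, 0.2595]
tool_rot: [-3.139, 0.001, 0.316]
contact_force: [0.9, -0.3, -0.3]
opening: 0.0852
```

```bash
python3 -c "
from h import *
go([.561,.2567,.22],18)"
```

```text
shift mm [  36.4 -235.8   40. ] pos [0.5997 0.0212 0.2595] rot [-1.7987e+02  7.0000e-02  1.8090e+01] t 2.1
turn deg [-0.13  0.07  0.09]
q [ 0.15  0.37 -0.33  1.7   0.13  1.1  -1.48] F [ 0.88 -0.35 -0.28] open 0.0852187888762694
```

Emit:
{"api": "move_arm", "payload": {"steps": [1, 0.006, -0.039, 0, 0, 0, 0, 1, 0.012, -0.079, 0, 0, 0, 0, 1, 0.018, -0.118, 0, 0, 0, 0, 1, 0.024, -0.157, 0, 0, 0, 0, 1, 0.03, -0.197, 0.01, 0, 0, 0, 1, 0.036, -0.236, 0.025, 0, 0, 0, 1, 0.036, -0.236, 0.04, -0.1, 0, 0, 1, 0.036, -0.236, 0.04, -0.1, 0, 0]}}

```text
clock: 3.1
tool_pos: [0.56, 0.2554, 0.2182]
tool_rot: [3.141, 0.005, 0.315]
contact_force: [-0.3, -1.3, -0.3]
opening: 0.085
```

```bash
python3 - <<'E'
from h import *
go([.561,.2567,.131],18)
for n in('side','top'):
    im,d=r.get_image(n)
    c=im[130:330,110:310] if n=='side' else im[100:240,120:320]
    cv2.imwrite(f'pics/{n}1.png',cv2.resize(c,None,fx=2.9,fy=2.9,interpolation=2)[:,:,::-1])
E
```

```text
shift mm [ 1.8 -1.  87.2] pos [0.56   0.2554 0.2182] rot [179.95   0.29  18.07] t 3.1
turn deg [0.05 0.29 0.07]
q [-0.2   0.44 -0.4   1.7   0.19  1.04 -1.92] F [-0.33 -1.32 -0.35] open 0.08495974762089946
```

View pics/side1.png

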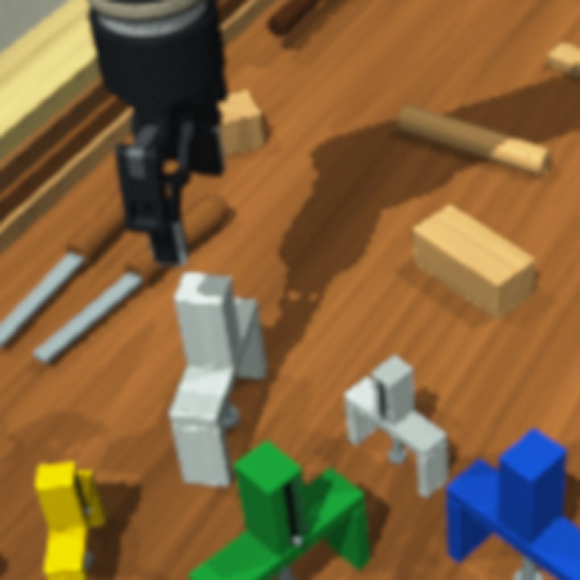

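View pics/top1.png

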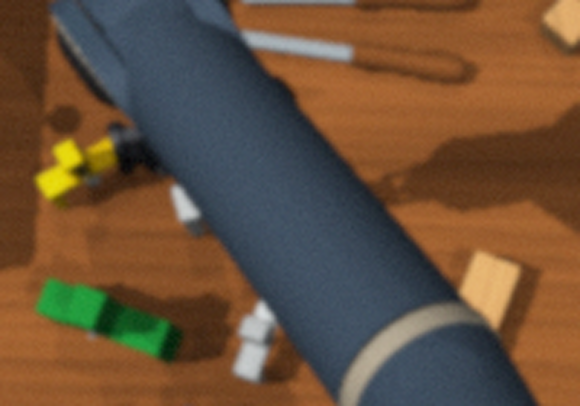

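The side crop shows the open fingers just above the column (column top at crop (205,285)). The arm hides the top view. I'll check the expected projection of the finger tips, then lower.

```bash
python3 - <<'E'
from h import *
s=r.get_state();R=Ro.from_euler('xyz',s['tool_rot']).as_matrix()
for y in(-.045,0,.045):
    u,v=proj('side',s['tool_pos']+R@[0,y,.013]); print(y,(u-110)*2.9,(v-130)*2.9)
u,v=proj('side',[.561,.2567,.142]);print((u-110)*2.9,(v-130)*2.9)
E
```

```text
-0.045 171.238862420122 256.29409786676985
0 190.4773246080887 211.34481018922455
0.045 208.38323061406646 169.50894449860843
202.44420230091887 284.56125737441477
```

Emit:
{"api": "move_arm", "payload": {"steps": [1, 0.001, -0.001, 0.025, 0, 0.3, 0, 1, 0.002, -0.001, 0.045, 0, 0.3, 0, 1, 0.002, -0.001, 0.06, 0, 0.3, 0, 1, 0.002, -0.001, 0.075, 0, 0.3, 0, 1, 0.002, -0.001, 0.086, 0, 0.3, 0, 1, 0.002, -0.001, 0.086, 0, 0.3, 0]}}

```text
clock: 3.95
tool_pos: [0.5623, 0.2564, 0.133]
tool_rot: [3.141, -0.002, 0.314]
contact_force: [-0.5, 0.6, -0.2]
opening: 0.0855
```

```bash
python3 - <<'E'
from h import *
go([.561,.2567,.131],18)
n='side';im,d=r.get_image(n)
c=im[180:320,110:250]
cv2.imwrite(f'pics/{n}2.png',cv2.resize(c,None,fx=4,fy=4,interpolation=2)[:,:,::-1])
E
```

```text
shift mm [-1.2 -0.7  2. ] pos [0.5623 0.2564 0.133 ] rot [ 1.7997e+02 -1.1000e-01  1.7960e+01] t 3.95
turn deg [ 0.03 -0.11 -0.04]
q [-0.22  0.53 -0.37  1.78  0.24  0.88 -1.96] F [-0.47  0.55 -0.21] open 0.08552768814663103
```

View pics/side2.png

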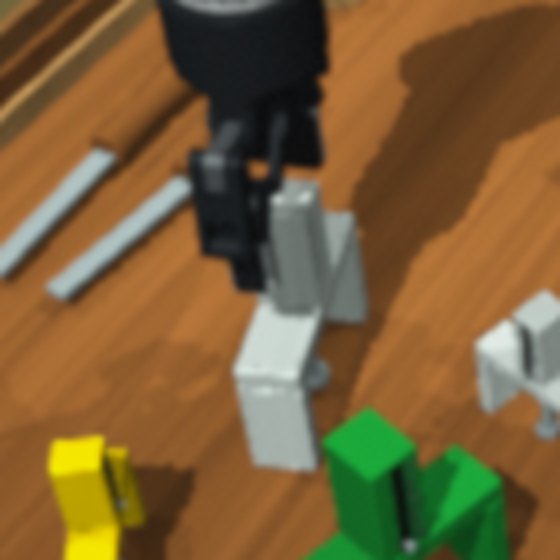

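```bash
python3 - <<'E'
from h import *
s=r.get_state();R=Ro.from_euler('xyz',s['tool_rot']).as_matrix()
for y in(-.05,-.043,0,.043):
  for z in (.012,):
    u,v=proj('side',s['tool_pos']+R@[0,y,z]); print('tip',y,(u-110)*4,(v-180)*4)
for z in(.142,.076):
  for dx in(-17,17):
   for dy in (-14,14):
    a=np.radians(18);c=np.array([.561,.2567])+(dx*np.array([np.cos(a),np.sin(a)])+dy*np.array([-np.sin(a),np.cos(a)]))/1000
    u,v=proj('side',[*c,z]);print(z,dx,dy,(u-110)*4,(v-180)*4)
E
```

```text
tip -0.05 254.40757853818252 290.7310149897114
tip -0.043 258.3309665604145 280.5808808825617
tip 0 281.5253274988281 220.57512241042093
tip 0.043 303.2662433693365 164.32954831795905
0.142 -17 -14 319.31293781756006 176.48267177806622
0.142 -17 14 305.1563596348028 214.33846463733119
0.142 17 -14 253.93215136185347 171.18193014651752
0.142 17 14 238.4066228280028 208.8124798543406
0.076 -17 -14 334.1460630983248 268.3221830804764
0.076 -17 14 320.9120872279992 306.43233561908255
0.076 17 -14 271.50249262614795 262.9945019243929
0.076 17 14 257.01283383748194 300.88791034656526
```

The arm pose and column projections agree to within about 3 mm, and the near finger is simply hiding the column's left part. Closing now.

Emit:
{"api": "move_arm", "payload": {"steps": [0.3, -0.001, 0, 0.002, 0, 0, 0, -0.2, -0.001, 0, 0.002, 0, 0, 0, -0.6, -0.001, 0, 0.002, 0, 0, 0, -1, -0.001, 0, 0.002, 0, 0, 0, -1, -0.001, 0, 0.002, 0, 0, 0, -1, -0.001, 0, 0.002, 0, 0, 0], "force": 60}}

```text
clock: 4.75
tool_pos: [0.5622, 0.2567, 0.1322]
tool_rot: [3.141, -0.005, 0.314]
contact_force: [0.6, 1.1, 2.9]
opening: 0.0273
```

```bash
python3 - <<'E'
from h import *
go([.561,.2567,.131],18)
E
```

```text
shift mm [-1.1 -0.4  1.2] pos [0.5622 0.2567 0.1322] rot [179.99  -0.26  17.96] t 4.75
turn deg [ 0.01 -0.26 -0.04]
q [-0.22  0.53 -0.37  1.78  0.25  0.87 -1.97] F [0.64 1.09 2.92] open 0.0273245499525753
```

Emit:
{"api": "move_arm", "payload": {"steps": [-1, 0, 0, -0.008, 0, 0, 0, -1, 0, 0, -0.025, 0, 0, 0, -1, 0, 0, -0.045, 0, 0, 0, -1, 0, 0, -0.065, 0, 0, 0, -1, 0, 0, -0.085, 0, 0, 0, -1, 0, 0, -0.105, 0, 0, 0, -1, 0, 0, -0.125, 0, 0, 0, -1, 0, 0, -0.13, 0, 0, 0]}}

```text
clock: 5.75
tool_pos: [0.5622, 0.257, 0.2648]
tool_rot: [-3.141, -0.009, 0.314]
contact_force: [-1.2, -0.2, -6.5]
opening: 0.0269
```

```bash
python3 - <<'E'
from h import *
go([.460,.0315,.262],18-38.2)
n='side';im,d=r.get_image(n); np.savez('lift.npz',im=im,d=d)
c=im[80:320,90:330]
cv2.imwrite(f'pics/{n}3.png',cv2.resize(c,None,fx=2.4,fy=2.4,interpolation=2)[:,:,::-1])
E
```

```text
shift mm [-166.8  183.     1.3] pos [0.5622 0.257  0.2648] rot [-179.98   -0.49   17.97] t 5.75
turn deg [-0.19 -0.47 38.17]
q [-0.19  0.4  -0.41  1.65  0.17  1.12 -1.91] F [-1.23 -0.17 -6.53] open 0.026911832940675555
```

View pics/side3.png

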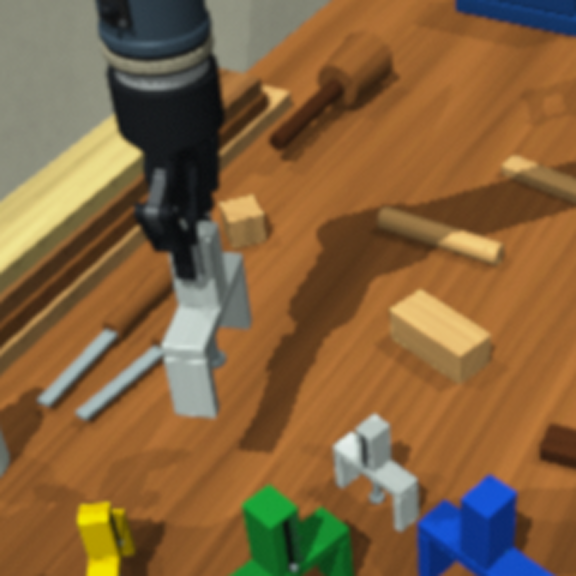

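The gauge is lifted and hanging upright at crop (205,310). Next, carry it over the block while turning it 38°.

Emit:
{"api": "move_arm", "payload": {"steps": [-1, -0.018, 0.02, 0, 0, 0, 4, -1, -0.04, 0.044, 0, 0, 0, 9, -1, -0.063, 0.069, 0, 0, 0, 14, -1, -0.085, 0.093, 0, 0, -0.2, 20, -1, -0.108, 0.118, 0, 0, -0.3, 26, -1, -0.13, 0.143, 0, 0, -0.4, 31, -1, -0.15, 0.165, 0.001, -0.1, -0.5, 36, -1, -0.167, 0.183, 0.001, -0.2, -0.5, 38.2]}}

```text
clock: 6.8
tool_pos: [0.4587, 0.0299, 0.2617]
tool_rot: [3.14, 0.002, -0.355]
contact_force: [0.7, -0.2, -4.6]
opening: 0.0272
```

Emit:
{"api": "move_arm", "payload": {"steps": [-1, 0, 0, 0, 0, 0, 0, -1, 0, 0, 0, 0, 0, 0]}}

```text
clock: 7.05
tool_pos: [0.4589, 0.0305, 0.2619]
tool_rot: [3.141, 0.001, -0.355]
contact_force: [0.1, 0.7, -5.1]
opening: 0.0272
```

```bash
python3 - <<'E'
from h import *
go([.460,.0315,.262],18-38.2)
n='side';im,d=r.get_image(n); np.savez('over.npz',im=im,d=d)
c=im[80:300,170:390]
cv2.imwrite(f'pics/{n}4.png',cv2.resize(c,None,fx=2.6,fy=2.6,interpolation=2)[:,:,::-1])
E
```

```text
shift mm [ 0.7 -1.4 -0.1] pos [0.4589 0.0305 0.2619] rot [ 1.7996e+02  7.0000e-02 -2.0330e+01] t 7.05
turn deg [ 0.04  0.07 -0.13]
q [ 0.06  0.12 -0.23  2.    0.03  1.02 -2.12] F [ 0.1   0.75 -5.11] open 0.02719555081954865
```

View pics/side4.png

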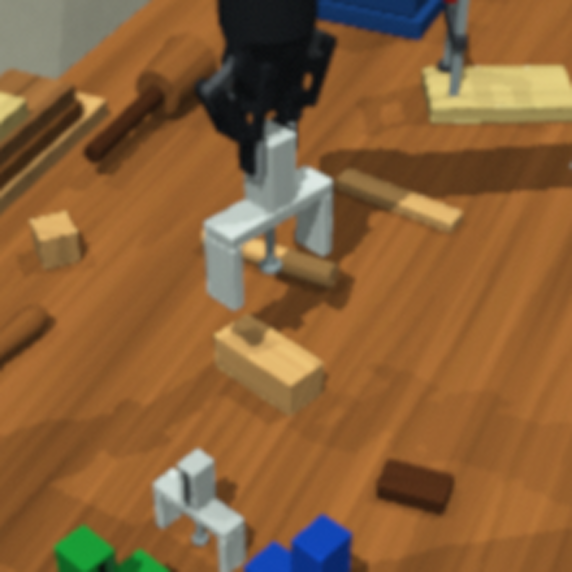

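The gauge is crosswise above the block: beam at crop (268,210), block at (268,365). I'll check the offset in this same frame.

```bash
python3 - <<'E'
from h import *
q=np.load('over.npz');P=cloud('side',q['d']);im=q['im'];hsv=cv2.cvtColor(im,cv2.COLOR_RGB2HSV)
w=np.zeros((420,560),bool);w[120:205,240:305]=1
m=w&(hsv[...,1]<70)&(hsv[...,2]>100)&(P[...,2]>.1)
p=P[m];print(np.percentile(p[:,2],[1,20,50,80,99]).round(3))
s=p[(p[:,2]>.196)&(p[:,2]<.214)]
print('beam',len(s),cv2.minAreaRect(s[:,:2].astype(np.float32)*1000), s[:,2].mean())
b=np.zeros((420,560),bool);b[195:245,240:305]=1
s=P[b&(P[...,2]>.033)&(P[...,2]<.047)]
print('block',len(s),cv2.minAreaRect(s[:,:2].astype(np.float32)*1000),np.median(s[:,2]))
# leg bottom
s=p[p[:,2]<.19]; print('leg min z',np.percentile(s[:,2],[0.5,2]))
E
```

```text
[0.132 0.16  0.204 0.228 0.273]
beam 538 ((457.14007568359375, 33.21521759033203), (122.0835952758789, 37.81704330444336), 69.50849151611328) 0.20461026306773486
block 593 ((459.0500793457031, 32.92532730102539), (48.11861801147461, 102.64634704589844), 69.73516082763672) 0.039690916178786326
leg min z [0.1309791  0.13202582]
```

Gauge and block centres are 1.9 mm apart and the angles agree to 0.2°. The legs' undersides are at about 0.13. Lowering, with a look at mid-height.

Emit:
{"api": "move_arm", "payload": {"steps": [-1, 0.001, 0, 0.01, 0, 0, 0, -1, 0.002, 0, 0.025, 0, 0, 0, -1, 0.002, 0, 0.04, 0, 0, 0, -1, 0.002, 0, 0.055, 0, 0, 0, -1, 0.002, 0, 0.065, 0, 0, 0, -1, 0.002, 0, 0.07, 0, 0, 0, -1, 0.002, 0, 0.07, 0, 0, 0]}}

```text
clock: 7.98
tool_pos: [0.4608, 0.0301, 0.1917]
tool_rot: [3.141, 0.002, -0.354]
contact_force: [1.1, 0.3, -6.6]
opening: 0.0271
```

```bash
python3 - <<'E'
from h import *
go([.460,.0315,.1322],18-38.2)
n='side';im,d=r.get_image(n); np.savez('mid.npz',im=im,d=d)
c=im[110:260,200:350]
cv2.imwrite(f'pics/{n}5.png',cv2.resize(c,None,fx=3.9,fy=3.9,interpolation=2)[:,:,::-1])
E
```

```text
shift mm [-1.2 -1.1 59.5] pos [0.4608 0.0301 0.1917] rot [ 1.7995e+02  9.0000e-02 -2.0280e+01] t 7.975
turn deg [ 0.05  0.09 -0.08]
q [ 0.05  0.21 -0.23  2.08  0.06  0.86 -2.15] F [ 1.11  0.28 -6.63] open 0.027090436076432245
```

View pics/side5.png

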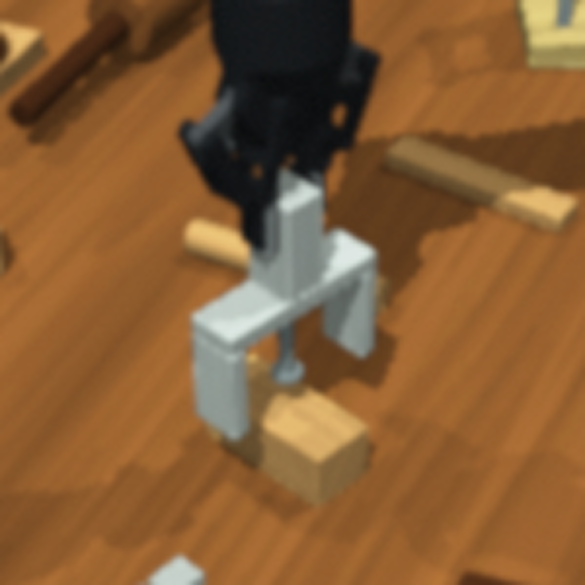

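The foot is over the block's middle at crop (288,372) and the legs are on either side. Lowering slowly.

Emit:
{"api": "move_arm", "payload": {"steps": [-1, -0.001, 0, 0.008, 0, 0, 0, -1, -0.001, 0, 0.016, 0, 0, 0, -1, -0.001, 0, 0.024, 0, 0, 0, -1, -0.001, 0, 0.032, 0, 0, 0, -1, -0.001, 0, 0.04, 0, 0, 0, -1, -0.001, 0, 0.047, 0, 0, 0, -1, -0.001, 0, 0.053, 0, 0, 0, -1, -0.001, 0, 0.056, 0, 0, 0]}}

```text
clock: 9.02
tool_pos: [0.46, 0.0305, 0.1357]
tool_rot: [3.141, 0.001, -0.354]
contact_force: [-0.9, 0.1, -3.0]
opening: 0.0277
```

Emit:
{"api": "move_arm", "payload": {"steps": [-1, 0, 0, 0.001, 0, 0, 0, -1, 0, 0, 0.002, 0, 0, 0, -1, 0, 0, 0.003, 0, 0, 0, -1, 0, 0, 0.003, 0, 0, 0]}}

```text
clock: 9.52
tool_pos: [0.46, 0.0305, 0.1328]
tool_rot: [3.141, 0.001, -0.354]
contact_force: [-0.9, 0.8, -4.2]
opening: 0.0272
```

```bash
python3 - <<'E'
from h import *
go([.460,.0315,.1322],18-38.2)
n='side';im,d=r.get_image(n); np.savez('low.npz',im=im,d=d)
c=im[130:260,210:340]
cv2.imwrite(f'pics/{n}6.png',cv2.resize(c,None,fx=4.5,fy=4.5,interpolation=2)[:,:,::-1])
E
```

```text
shift mm [-0.3 -1.   0.6] pos [0.46   0.0305 0.1328] rot [ 1.7996e+02  7.0000e-02 -2.0290e+01] t 9.525
turn deg [ 0.04  0.07 -0.09]
q [ 0.03  0.3  -0.22  2.14  0.1   0.72 -2.18] F [-0.87  0.79 -4.18] open 0.027201501987072822
```

View pics/side6.png

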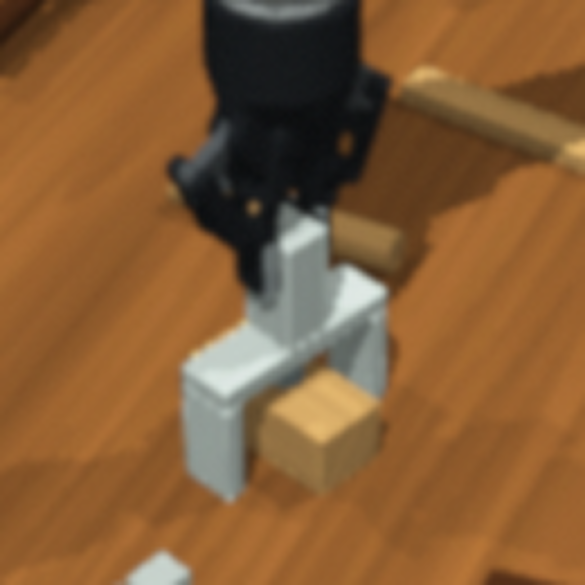

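The legs are straddling the block. Force has dropped to −4.2 N, which is the weight minus the foot spring, so the legs haven't quite landed. Easing down.

Emit:
{"api": "move_arm", "payload": {"steps": [-1, 0, 0, 0.001, 0, 0, 0, -1, 0, 0, 0.001, 0, 0, 0, -1, 0, 0, 0.0015, 0, 0, 0, -1, 0, 0, 0.0015, 0, 0, 0]}}

```text
clock: 10.07
tool_pos: [0.4602, 0.0304, 0.1322]
tool_rot: [3.141, 0.001, -0.354]
contact_force: [-4.2, -0.7, 6.5]
opening: 0.0271
```

The legs have landed (+6.5 N). Releasing gradually.

Emit:
{"api": "move_arm", "payload": {"steps": [-1, 0, 0, 0, 0, 0, 0, -0.3, 0, 0, 0, 0, 0, 0, 0, 0, 0, 0, 0, 0, 0, 0.4, 0, 0, 0, 0, 0, 0, 0.8, 0, 0, 0, 0, 0, 0, 1, 0, 0, 0, 0, 0, 0, 1, 0, 0, 0, 0, 0, 0, 1, 0, 0, 0, 0, 0, 0], "force": 20}}

```text
clock: 11.08
tool_pos: [0.4602, 0.0304, 0.1322]
tool_rot: [3.141, 0.001, -0.354]
contact_force: [0.4, 0.1, 0.2]
opening: 0.0853
```

```bash
python3 - <<'E'
from h import *
go([.460,.0315,.27],18-38.2)
n='side';im,d=r.get_image(n)
c=im[130:260,210:340]
cv2.imwrite(f'pics/{n}7.png',cv2.resize(c,None,fx=4.5,fy=4.5,interpolation=2)[:,:,::-1])
E
```

```text
shift mm [  -0.7   -0.9 -137.8] pos [0.4602 0.0304 0.1322] rot [ 1.7996e+02  3.0000e-02 -2.0290e+01] t 11.075
turn deg [ 0.04  0.03 -0.09]
q [ 0.03  0.3  -0.22  2.14  0.1   0.71 -2.18] F [0.43 0.11 0.22] open 0.08526475895812032
```

View pics/side7.png

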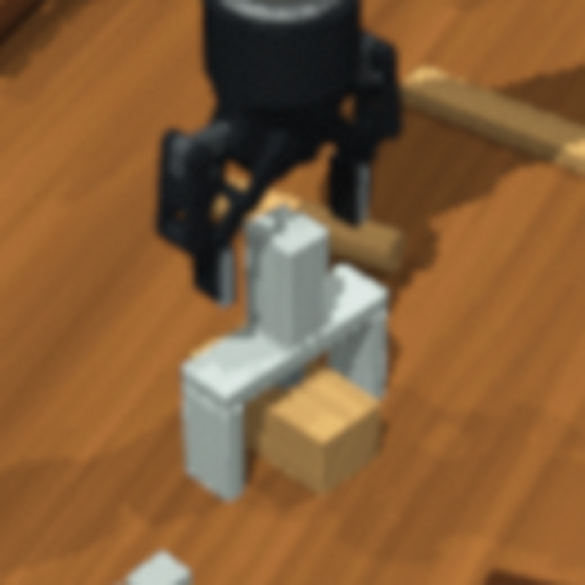

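Released. The fingers are well clear on both sides of the column. Next I'll rise, then swing aside so the top camera can see.

Emit:
{"api": "move_arm", "payload": {"steps": [1, 0, 0, -0.015, 0, 0, 0, 1, 0, 0, -0.035, 0, 0, 0, 1, 0, 0, -0.06, 0, 0, 0, 1, 0, 0, -0.09, 0, 0, 0, 1, 0, 0, -0.12, 0, 0, 0, 1, 0, 0, -0.14, 0, 0, 0]}}

```text
clock: 11.88
tool_pos: [0.4607, 0.0306, 0.2748]
tool_rot: [-3.141, -0.002, -0.354]
contact_force: [1.1, -0.4, 0.5]
opening: 0.0854
```

Emit:
{"api": "move_arm", "payload": {"steps": [1, 0, 0.045, 0, 0, 0, 0, 1, 0, 0.09, 0, 0, 0, 0, 1, 0, 0.135, 0, 0, 0, 0, 1, 0.01, 0.18, 0, 0, 0, 0, 1, 0.03, 0.22, 0, 0, 0, 0, 1, 0.05, 0.26, 0, 0, 0, 0, 1, 0.05, 0.26, 0, 0, 0, 0]}}

```text
clock: 12.75
tool_pos: [0.4171, -0.234, 0.2758]
tool_rot: [3.141, -0.004, -0.36]
contact_force: [0.9, 1.0, -0.3]
opening: 0.0853
```

```bash
python3 - <<'E'
from h import *
s=r.get_state();print(s['clock'],s['tool_pos'],s['contact_force'])
out=[]
for n,roi in(('side',(235,150,315,245)),('top',(250,160,330,240))):
    im,d=r.get_image(n);x0,y0,x1,y1=roi
    out.append(cv2.resize(im[y0:y0+100,x0-10:x0+90],(400,400),interpolation=2))
    P=cloud(n,d)[y0:y1,x0:x1].reshape(-1,3);h=cv2.cvtColor(im,cv2.COLOR_RGB2HSV)[y0:y1,x0:x1].reshape(-1,3)
    wh=(h[:,1]<70)&(h[:,2]>90)
    for k,m in(('beam',wh&(P[:,2]>.066)&(P[:,2]<.085)),('col',wh&(P[:,2]>.132)&(P[:,2]<.155)),('block',(h[:,1]>=80)&(P[:,2]>.032)&(P[:,2]<.047))):
        q=P[m];print(n,k,len(q),np.round(np.median(q[:,2]),4),[np.round(v,1) for v in cv2.minAreaRect(q[:,:2].astype(np.float32)*1000)])
cv2.imwrite('pics/fin.png',np.hstack(out)[:,:,::-1])
E
```

```text
12.75 [ 0.41711209 -0.2339573   0.27576572] [ 0.88191682  0.98423322 -0.32724789]
side beam 488 0.0755 [array([458.5,  33.8]), array([120.8,  38.2]), np.float64(70.6)]
side col 160 0.141 [array([458.9,  34.2]), array([27.9, 36.8]), np.float64(71.3)]
side block 313 0.0396 [array([459.8,  31.8]), array([ 50.1, 102.5]), np.float64(71.3)]
top beam 455 0.0753 [array([458.2,  30.5]), array([119.9,  34.6]), np.float64(69.3)]
top col 148 0.1413 [array([457.6,  30.6]), array([27.4, 32.5]), np.float64(70.2)]
top block 329 0.0394 [array([460.3,  30. ]), array([ 44.6, 100.9]), np.float64(70.0)]
```

View pics/fin.png

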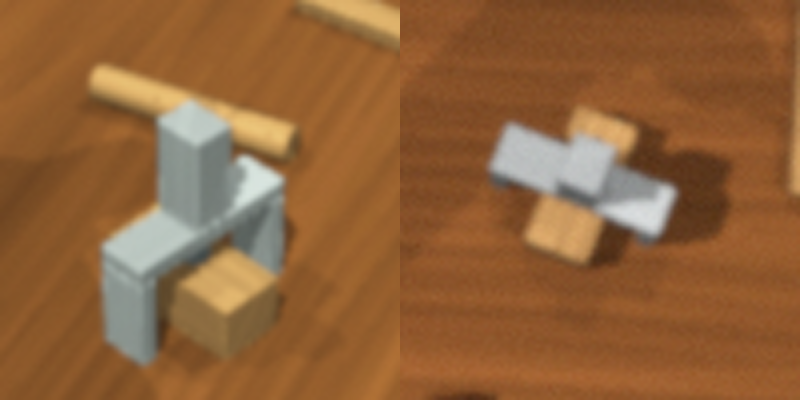

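The gauge stands level astride the block, about 2 mm off centre. Its beam is at 0.0755 and its column top at 0.141, so the legs are on the bench. The block has moved less than 1 mm. Handing in.

```bash
python3 -c "
from h import *
print(r.job_done())"
```

```text
the job is handed in; nothing more can be done
None
```

I gripped the large white gauge by its column, lifted it about 0.13 m and turned it 38° on the way over. I then lowered it gently across the block, let go, moved the arm aside and handed in at about 13 s.

- **Position:** both views show the gauge upright and crosswise, about 2 mm from the block's middle. The angles agree to within about 1°.
- **Height:** the beam top reads 0.075 m and the column top 0.141 m, so the legs are on the bench. The block has moved less than 1 mm.
- **Foot:** I did not read the foot's pointer or measure its force after release. I inferred contact from the load on the wrist, which dropped to 4.2 N during lowering (the weight minus the foot's spring) and became +6.5 N when the legs landed.
- **Disagreement:** the two cameras differ by about 2 to 3 mm in y, close to the stated calibration error. Measurements within a single view are consistent.

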